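# Release the ratchet and close the mat-sealing press

## Task

The lever of the plate press is held up by its ratchet, over a deep-well plate whose sealing mat is not yet pressed home. With the fingertips only, press the pawl's thumb tab down until the pawl snaps out of the teeth and stays out, and only then push the lever's handle all the way down, firmly, so that the mat is seated fully home on the plate; take the hand away and leave the lever down and the pawl out. Lift nothing - not the lever, not the plate - and leave everything else on the bench where it is.

Things in the scene. Friction and masses are not known exactly. Their poses are not given: they have to be found in the camera images.
- press: lever press that seats sealing mats on well plates, bolted down: grey base 290 x 160 x 16 high, a plate in its nest. Origin at bench level near the base's middle. Its x runs along the lever from the handle end (-x) to the hinge and ratchet end (+x), y along the hinge pin, z up. Two grey cheeks (y = -28 to +28, x = 72 to 176, up to 139 high) hold the hinge, the ratchet wheel and the pawl
- lever_hinge (a point): centre of the lever's hinge pin, at (105, 0, 81) in the press frame; the pin runs along press y
- lever_grip (a point): centre of the lever's handle: a level round black bar 22 across and 110 long, parallel to press y, at the free end of the lever, 295 from the hinge pin. Lever fully down: at (-190, 0, 81) in the press frame. The bar of the lever (24 wide, 16 high) runs from the handle straight to the hinge, the platen under it
- lever (a joint): angle of the lever (rad): 0 = raised to its top stop, 0.92 = fully down, level; handle height = 81 + 295 sin(0.92 - value) mm. The hinge is stiff: the lever stays where it is left, and with the pawl out goes down under 1 to 4 N at the handle; the last few mm, where the platen drives the mat home, take 8 to 13 N. With the pawl in it goes down one tooth (0.2 rad) at most, then is locked
- pawl_tab (a point): middle of the top of the pawl's thumb tab: a ribbed steel plate 26 x 24 x 5 that sticks out behind the cheeks at the +x end, about 190 along x in the press frame and, with the pawl in, about 130 to 140 above the bench. Pressing it down 6 to 14 makes the pawl snap over, 15 to 22 brings it to its stop; nothing stands above it or within 10 of its sides
- pawl (a joint): angle of the pawl about its pin (rad); the pin lies along press y at (150, 0, 127) in the press frame, 42 from the tab's middle. 0 to 0.15 = toe in or on the wheel's teeth (lever locked), 0.52 = fully out, on its stop. A spring detent drives it in below 0.26 and out above, so pressed past there it snaps out and stays. The tab takes 1 to 4 N (to 15 N if the lever is leaned on)
- plate: white deep-well plate lying in the nest of the press, 85.5 (press x) x 127.8 (press y) x 41 high, loose; origin at the centre of its underside, at (-20, 0, 16) in the press frame
- mat (a joint): how far the sealing mat has been pressed down (m): at the start 0 to 0.0015, the mat standing 2.5 to 4 mm proud of the plate; 0.004 = fully home on the plate. It is a tight fit and takes about 20 N from the platen
- mat_top (a point): centre of the top of the grey sealing mat (78 x 120 x 4) on the plate
- cryobox: low storage box, 80 x 80 x 52, white lid on a brown bottom, beside the press on its right-hand side (press -y). Bystander; origin at the centre of its underside
- beaker: small glass beaker, 42 across and 45 high, beside the handle bar on the press's -y side. Bystander; origin at the centre of its underside
- marker: marker pen lying down, 130 x 12 x 12, beside the press on its +y side. Bystander; origin at the centre of its underside
- spare_mat: a spare sealing mat lying on the bench near the handle end of the press, 78 x 120 x 4; not needed. Bystander; origin at the centre of its underside
- reagent: brown reagent bottle, 68 across, 145 high, standing. Bystander; origin at the centre of its underside
- tip_box: pipette-tip box, 124 x 87 x 85 with a blue lid. Bystander; origin at the centre of its underside
- tube_rack: white rack, 100 x 200, with capped tubes, 112 high. Bystander; origin at the centre of its underside
- pipette: pipette lying on the bench, about 250 x 50 x 26. Bystander; origin at the centre of its underside
Things that resemble listed ones, but are neither listed nor needed, are in the scene too. Leave any green or yellow look-alike of the part that bears pawl_tab alone.

How it is judged:
On the way, in this order (a step that is already met when the one before it is completed fails the run):
1. the pawl is pressed out of the teeth and stays out while the lever is still raised (value of joint pawl above 0.4 rad and value of joint lever below 0.62 rad), for 0.2 s.
2. the lever is pushed fully down, with the pawl out, and the mat is seated (value of joint pawl above 0.4 rad and value of joint lever above 0.89 rad and value of joint mat above 0.003 m), for 0.2 s.
At the end, for the whole second after the job is handed in: the pawl is out on its stop side (above 0.4 rad), the lever is down (above 0.89 rad) and at rest, the mat is pressed home to within 1 mm, and the plate lies in its nest within 6 mm of where it began (all of step 2 and velocity of joint lever between -0.02 and 0.02 rad/s and linear speed of plate below 0.01 m/s and distance of plate from where it was at the start of the episode below 0.006 m); the robot touches nothing.
It fails at once if the lever is forced down past the teeth while the pawl is still in (value of joint pawl below 0.2 rad and value of joint lever above 0.62 rad).
It fails at once if the lever is lifted to its top stop (value of joint lever below 0.03 rad).
It fails at once if the plate is lifted or dragged from its nest (more than 10 mm) (distance of plate from where it was at the start of the episode above 0.01 m).
It fails at once if a bystander is moved more than 20 mm (distance of any of cryobox, beaker, marker, spare_mat, reagent, tip_box, tube_rack, pipette from where it was at the start of the episode above 0.02 m).
It also fails if it takes over 51 s, if anything falls off the work surface, if the arm or the gripper's body presses on something with over 40 N, if the wrist force passes 120 N, or if a joint passes its speed limit or range.

## Robot

A 6-joint arm with a two-finger parallel gripper is mounted at the origin on the work surface. World frame = base frame: x ahead of the robot, y to its left, z up, the work surface at z = 0. Lengths are in m, angles in rad, forces in N, time in s.
With the tool pointing down it reaches from about 0.35 to 0.725 m from the base axis. Payload 4.3 kg.
Tool frame: the origin (TCP) lies where the fingers leave the gripper's body, on its centre line; the fingertips stand 73 mm ahead of it and the grasp point (between the pads) lies 54 mm ahead of it (ctrl.grip_depth is the distance from the TCP to the grasp point, in m); y points along the fingers, z is the direction in which the jaws open and shut, and the axes are right-handed (so a half turn about y gives the same grasp; the last joint's range is limited). The gripper opens to 85 mm and grips with 20 to 120 N. Pads are 22 mm wide; open, the fingers measure 114 mm over their backs; the gripper's body (76 mm by 85 mm) begins 54 mm behind the grasp point. The pads swing forward as they close: fully open they stand 13 mm farther back than shut.
Start: joints at [-0.11, 0.377, 0.081, 1.274, 0, 1.46], TCP at [0.575, 0, 0.304] pointing down, gripper open.
Joint ranges: [-2.72, 2.72], [-0.84, 1.66], [-1.02, 1.22], [-1.77, 2.12], [-1.37, 1.28], [-3.14, 3.14]. Speed limits (rad/s): [2.57, 2.57, 3.14, 3.14, 3.14, 3.14].

## Interface

Orientations are given as a unit quaternion [x, y, z, w].
In Python, from bench import monitor, imaging, job, ctrl gives the robot as it stands.
- The arm moves only by the tool step_arm, never from a script. Its argument "motion" is a list of rows, each an object with "delta_pos": the shift along the tool's x, y, z in mm, a list of three; "turn": the turn about the tool's y in degrees. In form: [{"delta_pos": [x, y, z], "turn": turn}, ...]. A call has 1 to 20 rows; each row is the pose to reach, as a shift and turn from the pose commanded when the call began, along the tool's axes at that moment; what a row does not reach only later rows make up. A row lasts 1/12 s, in which the tool goes at most 41.7 mm and 7.16 degrees, less where a joint would pass 70% of its speed; a pose out of reach is approached as far as the arm can. A call with a gripper value outside its range is refused whole. "fingers" is the finger opening in mm, from 0 to 85.4, set as the call begins (left out, the last holds). The fingers move at their own pace and stop on an object; "newtons" is the grip in N (left out, the last holds). Time passes only in rows, so rows that repeat a pose let the fingers close. It gives the time, the measured TCP pose, the force and the opening at its end, in the units of the state.
- monitor.read_state(): the state, without advancing time (a new reading comes with each control period).
- imaging.grab_frame(name): name is "scene" or "side" or "wrist"; returns a dict with "image" (480x640x3 uint8, red, green, blue), "K" (3x3 intrinsics, pixels), "cam_to_world" (4x4, takes a point from camera to world coordinates); the wrist camera has in their place "hand_eye" (4x4, takes a point from camera to tool coordinates, whose origin is the TCP and whose axes are the tool frame's). Camera axes: x right, y up, looking along -z (the intrinsics and any distortion apply to the point x, -y, -z); pixel columns grow to the right and rows downward; lengths in m; the calibration is good to about 2 mm. A picture is of the moment at which its call begins: read the wrist's pose just before it. There is no depth.
- job.finish_job(): hands the job in, once; it reports no verdict.
The state is a dict: "time": time; "qpos": joint angles; "joint_vel": joint speeds; "tau": joint torques, N m; "tcp_pos": TCP position; "eef_rot": TCP orientation; "force": force on the tool from outside, world axes, zero at the start; "ft_torque": the same for the moment, N m; "finger_gap": opening from 0.0 (shut) to 1.0 (fully open).
Only numpy, scipy, OpenCV 4.12 (cv2) and the standard library are available. Lean on these libraries where they do the work, as an engineer would, in place of code of your own. Each camera call takes 0.05 s, during which the arm holds its last target.

## Working session

There is one attempt and no reset: what is moved stays moved. The work goes in short steps, Python scripts to look and compute and a tool call to move; the robot and the scene stay as the last step left them, time stands still between calls to the robot, and variables do not carry over. Pictures are saved under pics/ and viewed, and the job is handed in when it is done.

Besides the shell and the picture viewer there is one more tool, called after "Emit:" by a JSON object that holds its "fn" and its "kwargs", one argument or row to a line. step_arm: Moves the arm, as the interface text tells. Its arguments: {"type":"object","properties":{"motion":{"type":"array","items":{"type":"object","properties":{"delta_pos":{"type":"array","items":{"type":"number"}},"turn":{"type":"number"}}}},"fingers":{"type":"number"},"newtons":{"type":"number"}},"required":["motion"]}

```bash
mkdir -p pics; ls; cat > h.py <<'E'
import numpy as np,cv2
from bench import monitor, imaging, job, ctrl
from scipy.spatial.transform import Rotation as R
def save(n,f): cv2.imwrite(f'pics/{f}.png',n[:,:,::-1])
E
python3 - <<'E'
from h import *
import pickle
s=monitor.read_state();print(s)
D={}
for n in ["scene","side","wrist"]:
    f=imaging.grab_frame(n);D[n]=f;save(f["image"],n+"0");print({k:v for k,v in f.items() if k!="image"})
pickle.dump((s,D),open('d0.pkl','wb'))
E
```

```text
pics
{'time': 0.0, 'qpos': array([-1.10336409e-01,  3.78118248e-01,  7.96459391e-02,  1.27441267e+00,
       -1.17214060e-06,  1.46053993e+00]), 'joint_vel': array([-4.41647352e-04,  8.64948862e-05,  4.77902546e-04,  6.67772200e-04,
        1.15358340e-03,  6.89960138e-04]), 'tau': array([ 5.03441061e-04, -4.63600910e+01,  2.69876987e+01,  2.07655923e-02,
       -6.74222474e-05, -6.15417605e-06]), 'tcp_pos': array([5.74496594e-01, 4.06135980e-05, 3.02936987e-01]), 'eef_rot': array([-0.50044156,  0.50059594, -0.49944352,  0.49951789]), 'force': array([ 0.04613287, -0.24417889,  0.17160631]), 'ft_torque': array([-0.02689025,  0.08708464,  0.05172736]), 'finger_gap': 1.0025908917032462}
{'K': array([[561.31318614,   0.        , 325.287684  ],
       [  0.        , 561.31318614, 243.19530579],
       [  0.        ,   0.        ,   1.        ]]), 'cam_to_world': array([[ 0.63373926, -0.528032  ,  0.56529351,  1.1834538 ],
       [ 0.77335013,  0.4489627 , -0.44761822, -0.59190213],
       [-0.01743896,  0.72084305,  0.6928789 ,  1.09718124],
       [ 0.        ,  0.        ,  0.        , 
[... 253 characters left out ...]

       [-0.54052185, -0.40681761,  0.73643436,  0.92182329],
       [ 0.00697803,  0.87312379,  0.48744862,  0.82018706],
       [ 0.        ,  0.        ,  0.        ,  1.        ]])}
{'K': array([[432.78506947,   0.        , 319.42970005],
       [  0.        , 432.78506947, 233.35549013],
       [  0.        ,   0.        ,   1.        ]]), 'hand_eye': array([[ 1.12711951e-05, -9.65017878e-01, -2.62184085e-01,
        -6.66049243e-02],
       [-4.14487080e-04,  2.62184058e-01, -9.65017797e-01,
        -6.88524318e-02],
       [ 9.99999914e-01,  1.19548820e-04, -3.97032315e-04,
        -2.97865998e-04],
       [ 0.00000000e+00,  0.00000000e+00,  0.00000000e+00,
         1.00000000e+00]])}
```

View pics/scene0.png

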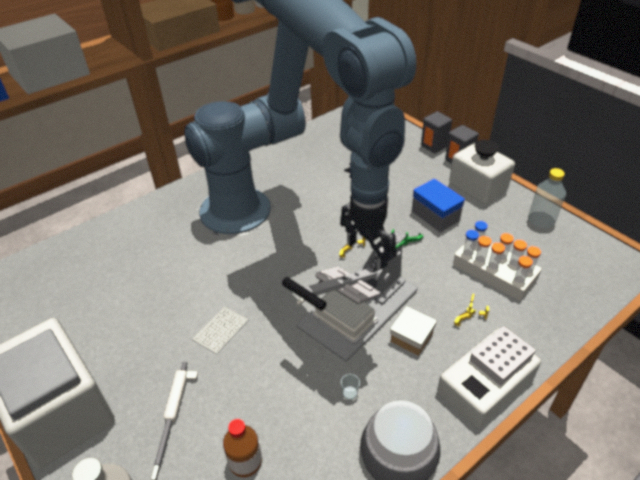

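View pics/side0.png

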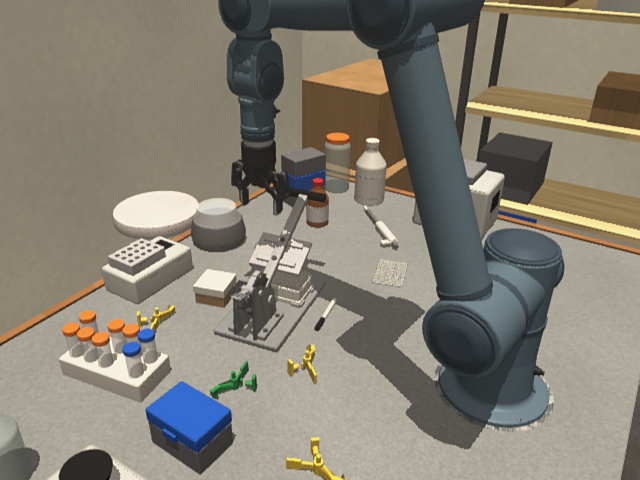

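View pics/wrist0.png

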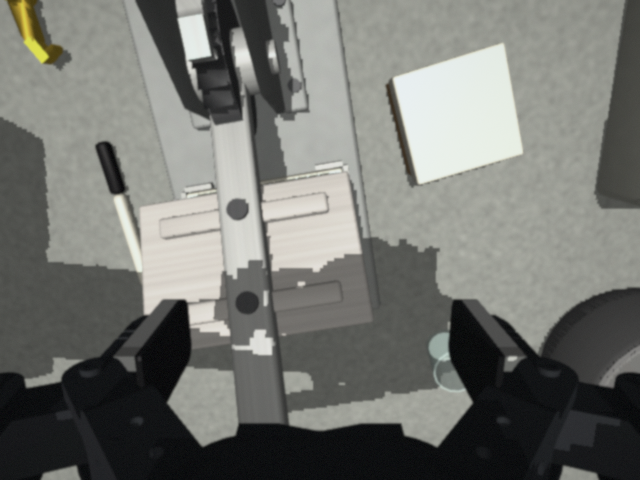

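```bash
python3 - <<'E'
from h import *
import pickle
s,D=pickle.load(open('d0.pkl','rb'))
print(R.from_quat(s['eef_rot']).as_matrix().round(3))
a=D['scene']['image'][220:370,260:440];save(cv2.resize(a,None,fx=4.4,fy=4,interpolation=3)[:, :800],'c1')
a=D['side']['image'][180:360,190:350];save(cv2.resize(a,None,fx=3.3,fy=3.3,interpolation=3),'c2')
E
```

```text
[[-0.    -0.002  1.   ]
 [-1.     0.    -0.   ]
 [-0.    -1.    -0.002]]
```

View pics/c1.png

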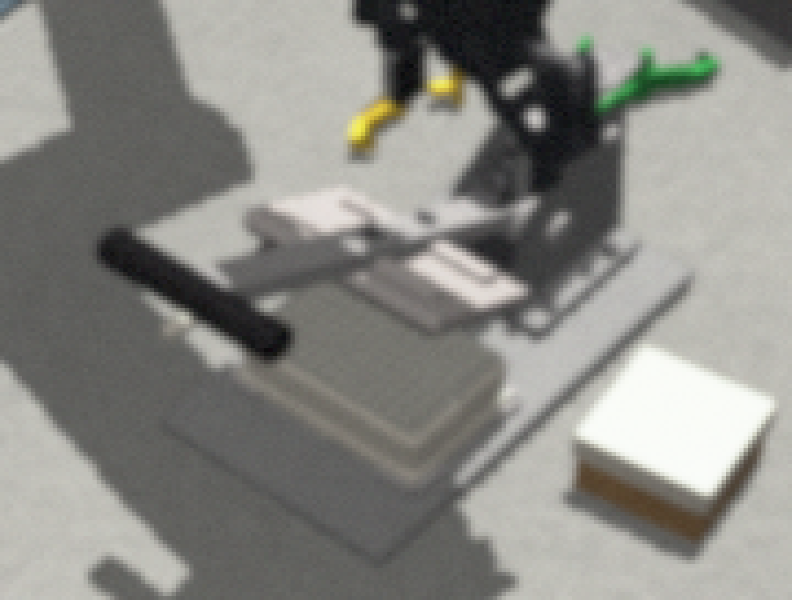

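View pics/c2.png

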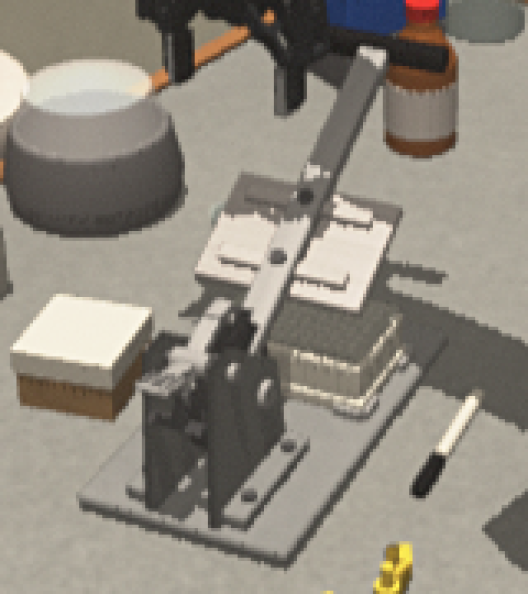

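Emit:
{"fn": "step_arm", "kwargs": {
  "motion": [
    {"delta_pos": [0, -35, 0], "turn": 0},
    {"delta_pos": [0, -70, 0], "turn": 0},
    {"delta_pos": [-20, -100, 0], "turn": 0},
    {"delta_pos": [-50, -100, 0], "turn": 0},
    {"delta_pos": [-50, -100, 0], "turn": 0},
    {"delta_pos": [-50, -100, 0], "turn": 0},
    {"delta_pos": [-50, -100, 0], "turn": 0}
  ]
}}

```text
time: 0.73
tcp_pos: [0.5748, 0.0499, 0.403]
eef_rot: [0.501, -0.5, 0.5, -0.5]
force: [0.9, -0.7, -0.3]
finger_gap: 1.003
```

```bash
python3 - <<'E'
from h import *
import pickle
s=monitor.read_state();print(s['time'],s['tcp_pos'],s['joint_vel'].round(3))
D={}
for n in ["scene","side","wrist"]:
    f=imaging.grab_frame(n);D[n]=f;save(f["image"],n+"1")
pickle.dump((s,D),open('d1.pkl','wb'))
a=D['scene']['image'][220:370,260:440];save(cv2.resize(a,None,fx=4,fy=4,interpolation=3)[:, :800],'c3')
a=D['side']['image'][180:360,190:350];save(cv2.resize(a,None,fx=3.3,fy=3.3,interpolation=3),'c4')
E
```

```text
0.7333 [0.57479188 0.04986011 0.40304347] [-0.017  0.003 -0.01   0.     0.002  0.002]
```

View pics/wrist1.png

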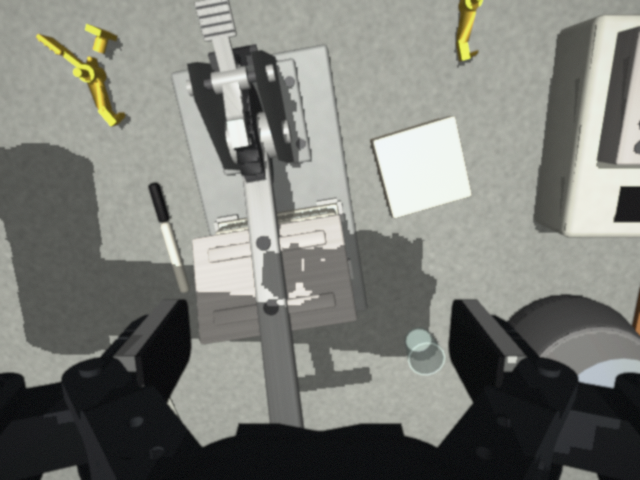

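View pics/c3.png

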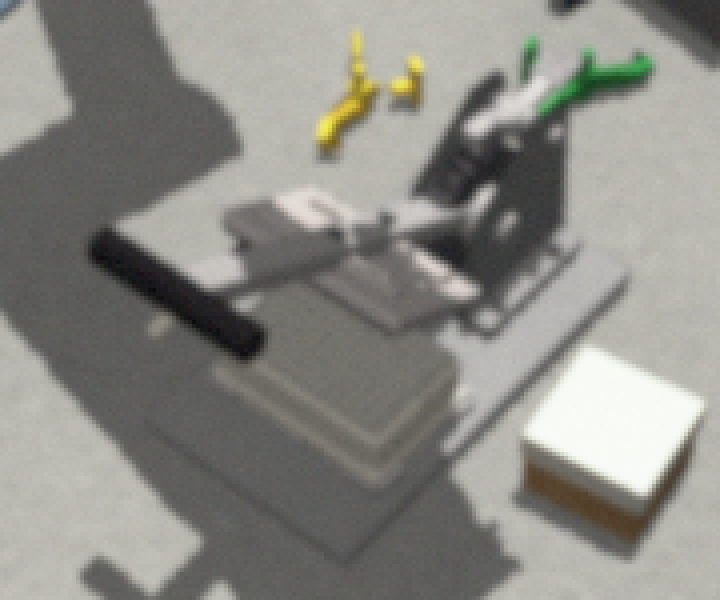

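View pics/c4.png

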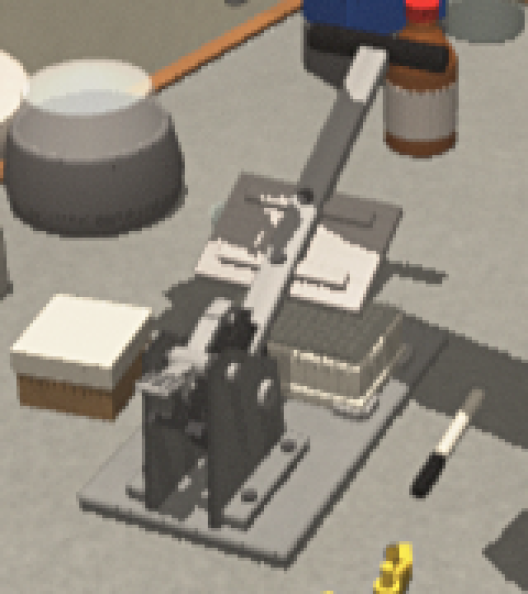

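```bash
cat >> h.py <<'E'
def cams(s,D):
    T=np.eye(4);T[:3,:3]=R.from_quat(s['eef_rot']).as_matrix();T[:3,3]=s['tcp_pos']
    C={}
    for n in D:
        M=D[n]['cam_to_world'] if n!='wrist' else T@D[n]['hand_eye']
        C[n]=(D[n]['K'],M)
    return C
def proj(c,P):
    K,M=c;p=(np.asarray(P)-M[:3,3])@M[:3,:3];p=p*[1,-1,-1];q=p@K.T;return q[...,:2]/q[...,2:]
def tri(obs,C):
    from scipy.optimize import least_squares
    f=lambda P:np.concatenate([proj(C[n],P)-uv for n,uv in obs])
    r=least_squares(f,[.5,.1,.1]);return r.x,r.fun
E
cat > fit.py <<'E'
from h import *
import pickle
from scipy.optimize import least_squares
s,D=pickle.load(open('d1.pkl','rb'));C=cams(s,D)
B=[('wrist',(145,-80,16),(326,46)),('wrist',(145,80,16),(172,75)),
('scene',(145,-80,16),(417,288.8)),('scene',(-145,80,16),(297,325.5)),('scene',(-145,-80,16),(346.2,359)),
('side',(145,-80,16),(214.2,330)),('side',(145,80,16),(276.4,348)),('side',(-145,80,16),(325.8,281.5))]
H=[('scene',55,(285,281.2)),('scene',-55,(323,306.2)),('side',-55,(283.9,192.7)),('side',55,(324.2,197.3))]
def w(p,P): 
    c,t=np.cos(p[2]),np.sin(p[2]);P=np.asarray(P,float)/1000
    return np.array([p[0]+c*P[0]-t*P[1],p[1]+t*P[0]+c*P[1],P[2]])
def f(p):
    r=[]
    for n,P,uv in B: r+=list(proj(C[n],w(p,np.array(P)+[p[4],0,0]))-uv)
    a=.92-p[3]
    for n,y,uv in H: r+=list(proj(C[n],w(p,(105-295*np.cos(a),y,81+295*np.sin(a))))-uv)
    return np.array(r+[p[4]/5])
r=least_squares(f,[.5,.1,1.7,.3,0]);p=r.x
if __name__=='__main__':
    print(p,f(p).round(1))
    a=.92-p[3];print('handle',w(p,(105-295*np.cos(a),0,81+295*np.sin(a))),'down',w(p,(-190,0,81)))
    print('tab nominal',w(p,(190,0,135)),{n:proj(C[n],w(p,(190,0,135))).round(1) for n in C})
    x,e=tri([('side',(240.9,295.2)),('wrist',(215,18))],C);print('tab tri',x,e)
E
python3 fit.py; python3 - <<'E'
from h import *
import pickle
s,D=pickle.load(open('d1.pkl','rb'))
a=D['side']['image'][270:330,220:300];b=cv2.resize(a,None,fx=5,fy=5,interpolation=3)
a=D['wrist']['image'][0:60,170:250];b2=cv2.resize(a,None,fx=5,fy=5,interpolation=3)
a=D['scene']['image'][230:290,350:430];b3=cv2.resize(a,None,fx=5,fy=5,interpolation=3)
save(np.vstack([np.hstack([b,b2]),np.hstack([b3,b3*0])]),'c5')
E
```

```text
[ 5.32101687e-01 -1.61452711e-03  1.73732715e+00  4.20667759e-01
  2.76761551e+01] [ 2.   0.1 -3.1 -0.2  0.7 -0.8 -2.7 -0.9 -0.9  1.9 -1.5 -1.5 -0.  -0.8
  0.4 -2.   0.6 -0.6  1.9  0.6 -0.2 -0.7 -0.2  2.3  5.5]
handle [ 0.55762595 -0.15346555  0.22225763] down [ 0.5635965  -0.18898602  0.081     ]
tab nominal [0.50060687 0.18575697 0.135     ] {'scene': array([399.6, 236.7]), 'side': array([236.9, 297.6]), 'wrist': array([215.7,  14.3])}
tab tri [0.50017505 0.18225929 0.13833139] [-2.85043318  0.30115437 -0.72018159  0.64425455]
```

View pics/c5.png

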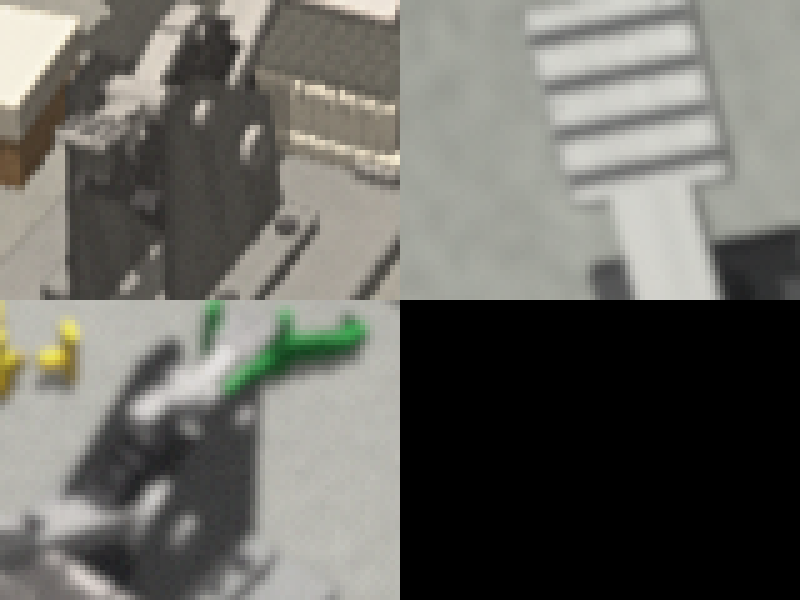

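Emit:
{"fn": "step_arm", "kwargs": {
  "motion": [
    {"delta_pos": [-30, 0, -17], "turn": -3},
    {"delta_pos": [-60, 0, -34], "turn": -6},
    {"delta_pos": [-90, 0, -51], "turn": -9.5},
    {"delta_pos": [-120, 10, -67], "turn": -9.5},
    {"delta_pos": [-136, 40, -75], "turn": -9.5},
    {"delta_pos": [-136, 75, -75], "turn": -9.5},
    {"delta_pos": [-136, 110, -75], "turn": -9.5},
    {"delta_pos": [-136, 140, -75], "turn": -9.5},
    {"delta_pos": [-136, 140, -75], "turn": -9.5},
    {"delta_pos": [-136, 140, -75], "turn": -9.5},
    {"delta_pos": [-136, 140, -75], "turn": -9.5}
  ],
  "fingers": 0,
  "newtons": 40
}}

```text
time: 1.8
tcp_pos: [0.5009, 0.1857, 0.2655]
eef_rot: [-0.539, 0.457, -0.458, 0.54]
force: [0.3, 0.4, 0.5]
finger_gap: 0.005
```

```bash
python3 - <<'E'
from h import *
import pickle
s=monitor.read_state();print(s['time'],s['tcp_pos'],s['joint_vel'].round(3),s['force'])
D={}
for n in ["scene","side","wrist"]:
    f=imaging.grab_frame(n);D[n]=f;save(f["image"],n+"2")
pickle.dump((s,D),open('d2.pkl','wb'))
a=D['side']['image'][200:340,180:320];a=cv2.resize(a,None,fx=4,fy=4,interpolation=3)
save(a,'c6')
E
```

```text
1.8 [0.50090201 0.18570852 0.26553916] [ 0.003 -0.014  0.037 -0.003  0.     0.001] [0.34706117 0.36568704 0.53483856]
```

View pics/wrist2.png

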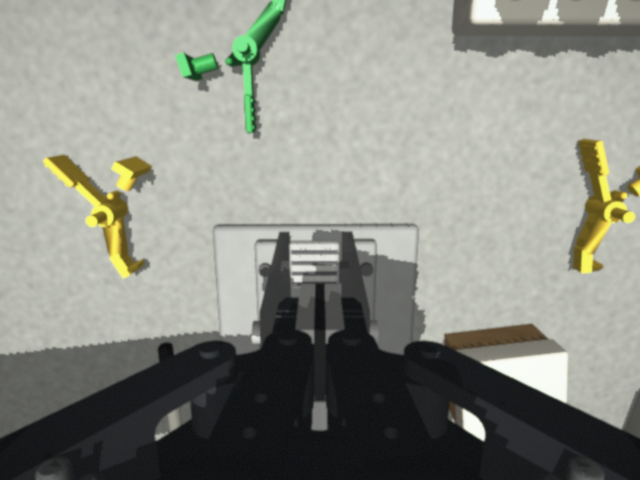

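View pics/c6.png

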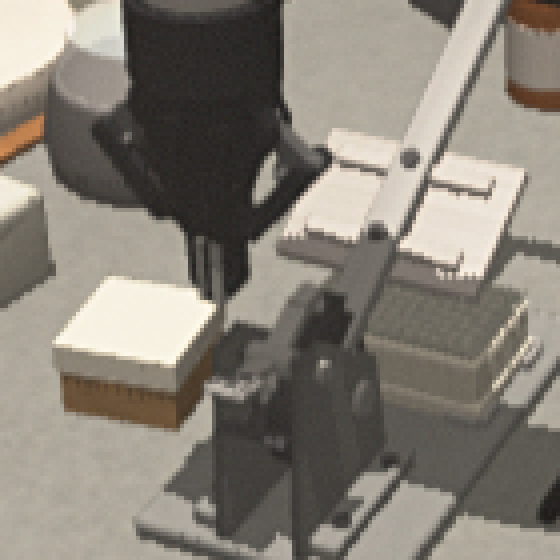

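```bash
python3 - <<'E'
from h import *
import pickle
from fit import w,p
s,D=pickle.load(open('d2.pkl','rb'));C=cams(s,D)
K,M=C['wrist']
Rt=R.from_quat(s['eef_rot']).as_matrix()
def ray(uv,z):
    d=np.linalg.inv(K)@[*uv,1];d=M[:3,:3]@(d*[1,-1,-1]);t=(z-M[2,3])/d[2];return M[:3,3]+t*d
for nm,uv in [('c',(315,262)),('far',(315,241)),('near',(315,283)),('l',(290,262)),('r',(339,262))]:
    for z in (.130,.140):
        P=ray(uv,z);print(nm,z,P.round(4),'tool',(Rt.T@(P-s['tcp_pos'])*1000).round(1))
for uv in [(214,225),(419,225)]: print(ray(uv,.016))
print('base c',w(p,(145+p[4],80,16)),w(p,(145+p[4],-80,16)))
# tri with both wrist views and side
s1,D1=pickle.load(open('d1.pkl','rb'));C1=cams(s1,D1)
CC={'w1':C1['wrist'],'w2':C['wrist'],'side':C['side']}
print(tri([('w1',(215,18)),('w2',(315,262)),('side',(240.9,295.2))],CC))
print('tip',proj(C['wrist'],s['tcp_pos']+Rt@[0,.073,0]))
E
```

```text
c 0.13 [0.4994 0.1817 0.13  ] tool [  3.7 135.5  -2.4]
c 0.14 [0.4989 0.1851 0.14  ] tool [  0.2 125.5  -2.3]
far 0.13 [0.4977 0.1925 0.13  ] tool [ -7.2 135.5  -2.3]
far 0.14 [0.4973 0.1954 0.14  ] tool [-10.1 125.5  -2.2]
near 0.13 [0.5012 0.1707 0.13  ] tool [ 14.9 135.5  -2.4]
near 0.14 [0.5007 0.1746 0.14  ] tool [ 10.9 125.5  -2.3]
l 0.13 [0.4871 0.1797 0.13  ] tool [  3.7 135.5 -14.8]
l 0.14 [0.4872 0.1832 0.14  ] tool [  0.2 125.5 -14.1]
r 0.13 [0.5112 0.1837 0.13  ] tool [  3.7 135.6   9.6]
r 0.14 [0.5102 0.187  0.14  ] tool [  0.3 125.6   9.1]
[0.42460135 0.15957655 0.016     ]
[0.57797074 0.18501638 0.016     ]
base c [0.42458525 0.15541181 0.016     ] [0.58237177 0.18193376 0.016     ]
(array([0.49931635, 0.18319654, 0.13515767]), array([-0.96023437,  0.16386793,  0.20857823,  0.61074923, -2.72970323,
        1.901505  ]))
tip [319.97936341 309.37738064]
```

Emit:
{"fn": "step_arm", "kwargs": {
  "motion": [
    {"delta_pos": [-1, 15, -2], "turn": 0},
    {"delta_pos": [-1, 35, -2], "turn": 0},
    {"delta_pos": [-1, 50, -2], "turn": 0},
    {"delta_pos": [-1, 54, -2], "turn": 0},
    {"delta_pos": [-1, 58, -2], "turn": 0},
    {"delta_pos": [-1, 62, -2], "turn": 0},
    {"delta_pos": [-1, 66, -2], "turn": 0},
    {"delta_pos": [-1, 68, -2], "turn": 0},
    {"delta_pos": [-1, 70, -2], "turn": 0},
    {"delta_pos": [-1, 70, -2], "turn": 0}
  ]
}}

```text
time: 2.78
tcp_pos: [0.4978, 0.1865, 0.1937]
eef_rot: [0.54, -0.457, 0.457, -0.54]
force: [0.1, -0.0, -0.3]
finger_gap: 0.0
```

```bash
python3 - <<'E'
from h import *
s=monitor.read_state();print(s['time'],s['tcp_pos'],s['force'],s['ft_torque'])
f=imaging.grab_frame('side');a=f['image'][200:340,180:320];b=cv2.resize(a,(400,400),interpolation=3)
f=imaging.grab_frame('wrist');a=f['image'][180:380,220:420];c=cv2.resize(a,(400,400),interpolation=3)
save(np.hstack([b,c]),'c7')
E
```

```text
2.7833 [0.49784406 0.18650249 0.19368762] [ 0.05228104 -0.04821624 -0.28986448] [ 0.02446481  0.0054081  -0.00358163]
```

View pics/c7.png

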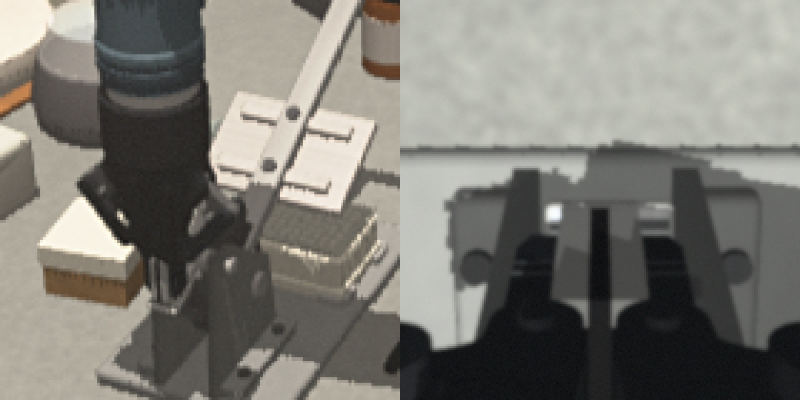

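Emit:
{"fn": "step_arm", "kwargs": {
  "motion": [
    {"delta_pos": [0, 2, 0], "turn": 0},
    {"delta_pos": [0, 4, 0], "turn": 0},
    {"delta_pos": [0, 5, 0], "turn": 0},
    {"delta_pos": [0, 5, 0], "turn": 0}
  ]
}}

```text
time: 3.22
tcp_pos: [0.4984, 0.1867, 0.1913]
eef_rot: [-0.539, 0.456, -0.458, 0.54]
force: [-4.6, -1.2, 14.2]
finger_gap: 0.003
```

Emit:
{"fn": "step_arm", "kwargs": {
  "motion": [
    {"delta_pos": [0, 1.5, 0], "turn": 0},
    {"delta_pos": [0, 1.5, 0], "turn": 0}
  ]
}}

```text
time: 3.38
tcp_pos: [0.4985, 0.1866, 0.191]
eef_rot: [-0.539, 0.456, -0.458, 0.54]
force: [-7.4, -1.8, 22.9]
finger_gap: -0.003
```

Emit:
{"fn": "step_arm", "kwargs": {
  "motion": [
    {"delta_pos": [0, -15, 0], "turn": 0},
    {"delta_pos": [0, -45, 0], "turn": 0},
    {"delta_pos": [0, -78, 0], "turn": 0},
    {"delta_pos": [0, -78, 0], "turn": 0},
    {"delta_pos": [0, -78, 0], "turn": 0},
    {"delta_pos": [0, -78, 0], "turn": 0}
  ]
}}

```text
time: 3.88
tcp_pos: [0.4979, 0.1866, 0.2652]
eef_rot: [-0.54, 0.457, -0.457, 0.54]
force: [-0.1, -0.2, -0.7]
finger_gap: -0.0
```

```bash
python3 - <<'E'
from h import *
s=monitor.read_state();print(s['time'],s['tcp_pos'],s['force'],s['ft_torque'])
f=imaging.grab_frame('side');a=f['image'][200:340,180:320];b=cv2.resize(a,(400,400),interpolation=3)
f=imaging.grab_frame('wrist');a=f['image'][180:380,220:420];c=cv2.resize(a,(400,400),interpolation=3)
save(np.hstack([b,c]),'c8')
E
```

```text
3.8833 [0.49788135 0.18664734 0.2651897 ] [-0.12957706 -0.21815215 -0.69317569] [ 0.01031735  0.00045321 -0.00395461]
```

View pics/c8.png

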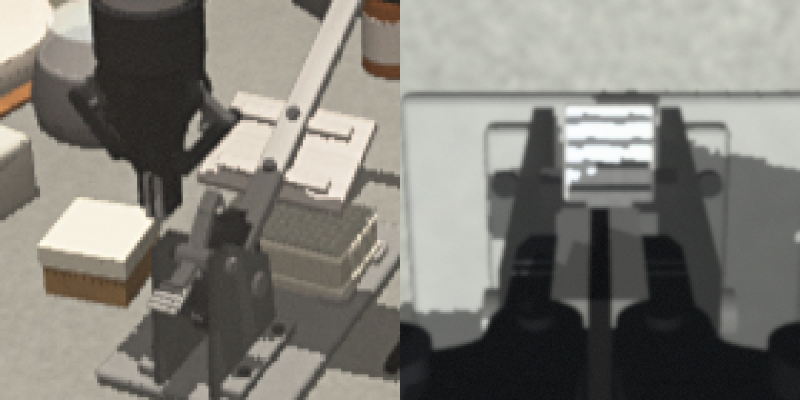

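```bash
python3 - <<'E'
from h import *
from fit import w,p
s=monitor.read_state();Rt=R.from_quat(s['eef_rot']).as_matrix();print(Rt.round(3))
for v in [p[3],.5,.6,.7,.8,.85,.9,.92]:
    a=.92-v;P=w(p,(105-295*np.cos(a),0,81+295*np.sin(a)+11))
    print(round(v,3),P.round(4),(Rt.T@(P-s['tcp_pos'])*1000-[0,73,0]).round(1))
E
```

```text
[[ 0.165 -0.002  0.986]
 [-0.986 -0.001  0.165]
 [ 0.    -1.    -0.002]]
0.421 [ 0.5576 -0.1535  0.2333] [345.3 -42.1   3.6]
0.5 [ 0.5593 -0.1637  0.2123] [355.6 -21.2   3.7]
0.6 [ 0.5611 -0.1742  0.1848] [366.3   6.3   3.8]
0.7 [ 0.5624 -0.182   0.1564] [374.1  34.7   3.8]
0.8 [ 0.5632 -0.1869  0.1273] [379.1  63.8   3.9]
0.85 [ 0.5635 -0.1883  0.1126] [380.5  78.5   4. ]
0.9 [ 0.5636 -0.1889  0.0979] [381.2  93.2   4. ]
0.92 [ 0.5636 -0.189   0.092 ] [381.2  99.1   4. ]
```

Emit:
{"fn": "step_arm", "kwargs": {
  "motion": [
    {"delta_pos": [0, -35, 0], "turn": 0},
    {"delta_pos": [0, -70, 0], "turn": 0},
    {"delta_pos": [15, -95, 0], "turn": 0},
    {"delta_pos": [50, -100, 0], "turn": 0},
    {"delta_pos": [85, -100, 1], "turn": 0},
    {"delta_pos": [120, -100, 1], "turn": 0},
    {"delta_pos": [155, -100, 2], "turn": 0},
    {"delta_pos": [190, -100, 2], "turn": 0},
    {"delta_pos": [225, -100, 3], "turn": 0},
    {"delta_pos": [260, -100, 3], "turn": 0},
    {"delta_pos": [295, -100, 4], "turn": 0},
    {"delta_pos": [325, -100, 4], "turn": 0},
    {"delta_pos": [347, -90, 4], "turn": 0},
    {"delta_pos": [347, -75, 4], "turn": 0},
    {"delta_pos": [347, -65, 4], "turn": 0},
    {"delta_pos": [347, -65, 4], "turn": 0},
    {"delta_pos": [347, -65, 4], "turn": 0},
    {"delta_pos": [347, -65, 4], "turn": 0}
  ]
}}

```text
time: 5.48
tcp_pos: [0.559, -0.1546, 0.3303]
eef_rot: [0.54, -0.457, 0.457, -0.54]
force: [0.5, -0.4, -0.1]
finger_gap: 0.003
```

```bash
python3 - <<'E'
from h import *
s=monitor.read_state();print(s['time'],s['tcp_pos'],s['force'],s['ft_torque'])
f=imaging.grab_frame('side');a=f['image'][130:330,190:390];b=cv2.resize(a,(400,400),interpolation=3)
f=imaging.grab_frame('scene');a=f['image'][200:360,250:410];c=cv2.resize(a,(400,400),interpolation=3)
save(np.hstack([b,c]),'c9')
f=imaging.grab_frame('wrist');save(f['image'],'wrist3')
E
```

```text
5.4833 [ 0.55895938 -0.1546334   0.33031642] [ 0.4874775  -0.44121777 -0.05836652] [-0.04521248  0.01127072  0.03957381]
```

View pics/c9.png

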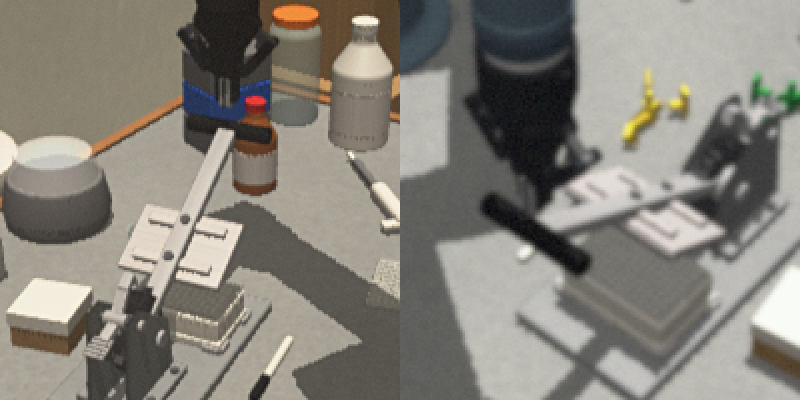

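View pics/wrist3.png

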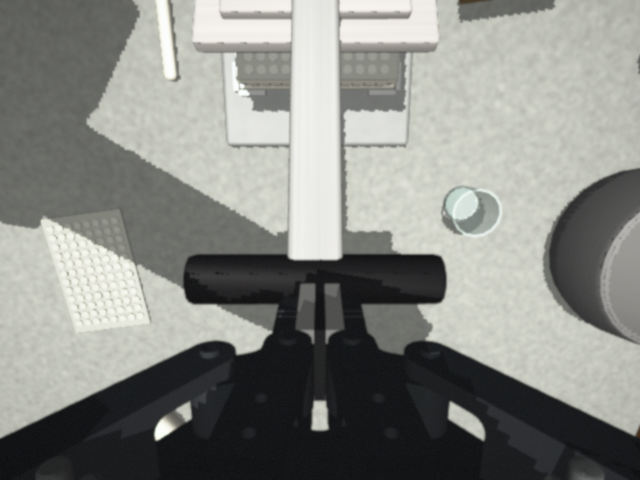

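```bash
python3 - <<'E'
from h import *
s=monitor.read_state();D={'wrist':imaging.grab_frame('wrist')};C=cams(s,D);K,M=C['wrist'];Rt=R.from_quat(s['eef_rot']).as_matrix()
for uv in [(316,279),(316,255),(316,303)]:
  for z in (.215,.222,.230):
    d=np.linalg.inv(K)@[*uv,1];d=M[:3,:3]@(d*[1,-1,-1]);P=M[:3,3]+(z-M[2,3])/d[2]*d
    print(uv,z,P.round(4),(Rt.T@(P-s['tcp_pos'])*1000).round(1))
E
```

```text
(316, 279) 0.215 [ 0.5587 -0.1602  0.215 ] [  5.2 116.2  -1.7]
(316, 279) 0.222 [ 0.5583 -0.1575  0.222 ] [  2.5 109.2  -1.7]
(316, 279) 0.23 [ 0.5579 -0.1544  0.23  ] [ -0.6 101.2  -1.6]
(316, 255) 0.215 [ 0.5569 -0.1488  0.215 ] [ -6.3 116.2  -1.7]
(316, 255) 0.222 [ 0.5565 -0.1465  0.222 ] [ -8.6 109.2  -1.7]
(316, 255) 0.23 [ 0.5561 -0.144   0.23  ] [-11.2 101.2  -1.6]
(316, 303) 0.215 [ 0.5607 -0.1719  0.215 ] [ 17.1 116.2  -1.8]
(316, 303) 0.222 [ 0.5602 -0.1687  0.222 ] [ 13.9 109.2  -1.7]
(316, 303) 0.23 [ 0.5597 -0.1651  0.23  ] [ 10.3 101.2  -1.6]
```

Emit:
{"fn": "step_arm", "kwargs": {
  "motion": [
    {"delta_pos": [2, 14, -2], "turn": 0},
    {"delta_pos": [3, 24, -2], "turn": 0},
    {"delta_pos": [5, 30, -2], "turn": 0},
    {"delta_pos": [9, 38, -2], "turn": 0},
    {"delta_pos": [13, 46, -2], "turn": 0},
    {"delta_pos": [16, 54, -2], "turn": 0},
    {"delta_pos": [19, 62, -2], "turn": 0},
    {"delta_pos": [22, 70, -2], "turn": 0},
    {"delta_pos": [22, 70, -2], "turn": 0}
  ]
}}

```text
time: 6.43
tcp_pos: [0.5601, -0.177, 0.2581]
eef_rot: [0.54, -0.458, 0.456, -0.539]
force: [0.1, -0.1, -1.1]
finger_gap: -0.001
```

```bash
python3 - <<'E'
from h import *
s=monitor.read_state();print(s['time'],s['tcp_pos'],s['force'],s['ft_torque'])
f=imaging.grab_frame('side');a=f['image'][130:330,190:390];b=cv2.resize(a,(400,400),interpolation=3)
f=imaging.grab_frame('wrist');a=f['image'][130:380,195:445];c=cv2.resize(a,(400,400),interpolation=3)
save(np.hstack([b,c]),'c10')
E
```

```text
6.4333 [ 0.56006423 -0.1770457   0.25806818] [ 0.10212118 -0.12825634 -1.05399917] [ 0.00902643  0.0288763  -0.0093367 ]
```

View pics/c10.png

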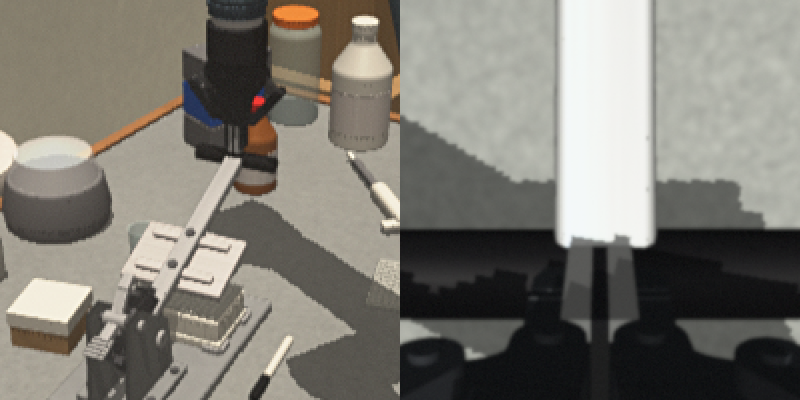

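Emit:
{"fn": "step_arm", "kwargs": {
  "motion": [
    {"delta_pos": [2, 9, 0], "turn": 0},
    {"delta_pos": [4, 18, 0], "turn": 0},
    {"delta_pos": [6, 27, 0], "turn": 0},
    {"delta_pos": [8, 36, 0], "turn": 0},
    {"delta_pos": [9, 45, 0], "turn": 0},
    {"delta_pos": [11, 54, 0], "turn": 0},
    {"delta_pos": [12, 63, 0], "turn": 0},
    {"delta_pos": [13, 71, 0], "turn": 0},
    {"delta_pos": [13, 78, 0], "turn": 0},
    {"delta_pos": [14, 84, 0], "turn": 0},
    {"delta_pos": [14, 88, 0], "turn": 0},
    {"delta_pos": [14, 91, 0], "turn": 0},
    {"delta_pos": [14, 93, 0], "turn": 0},
    {"delta_pos": [14, 95, 0], "turn": 0},
    {"delta_pos": [14, 95, 0], "turn": 0}
  ]
}}

```text
time: 7.78
tcp_pos: [0.5627, -0.1907, 0.1661]
eef_rot: [0.54, -0.457, 0.457, -0.539]
force: [-2.1, -0.2, 4.9]
finger_gap: -0.002
```

Close to the end; now push firmly.

Emit:
{"fn": "step_arm", "kwargs": {
  "motion": [
    {"delta_pos": [0, 1, 0], "turn": 0},
    {"delta_pos": [0, 2, 0], "turn": 0},
    {"delta_pos": [0, 3, 0], "turn": 0},
    {"delta_pos": [0, 3, 0], "turn": 0}
  ]
}}

```text
time: 8.12
tcp_pos: [0.5628, -0.1908, 0.1638]
eef_rot: [0.54, -0.457, 0.457, -0.539]
force: [-3.6, -0.5, 8.6]
finger_gap: 0.001
```

Emit:
{"fn": "step_arm", "kwargs": {
  "motion": [
    {"delta_pos": [0, 1, 0], "turn": 0},
    {"delta_pos": [0, 2, 0], "turn": 0},
    {"delta_pos": [0, 3, 0], "turn": 0},
    {"delta_pos": [0, 3, 0], "turn": 0},
    {"delta_pos": [0, 3, 0], "turn": 0}
  ]
}}

```text
time: 8.53
tcp_pos: [0.5628, -0.1908, 0.1618]
eef_rot: [0.54, -0.456, 0.457, -0.539]
force: [-6.1, 1.4, 15.4]
finger_gap: 0.0
```

Emit:
{"fn": "step_arm", "kwargs": {
  "motion": [
    {"delta_pos": [0, 1, 0], "turn": 0},
    {"delta_pos": [0, 2, 0], "turn": 0},
    {"delta_pos": [0, 3, 0], "turn": 0},
    {"delta_pos": [0, 3, 0], "turn": 0},
    {"delta_pos": [0, 3, 0], "turn": 0}
  ]
}}

```text
time: 8.95
tcp_pos: [0.5628, -0.1908, 0.1612]
eef_rot: [0.54, -0.456, 0.458, -0.54]
force: [-11.7, 3.8, 29.6]
finger_gap: -0.002
```

```bash
python3 - <<'E'
from h import *
s=monitor.read_state();print(s['time'],s['tcp_pos'],s['force'],s['ft_torque'])
f=imaging.grab_frame('side');a=f['image'][170:350,190:370];b=cv2.resize(a,(400,400),interpolation=3)
f=imaging.grab_frame('scene');a=f['image'][210:370,260:420];c=cv2.resize(a,(400,400),interpolation=3)
save(np.hstack([b,c]),'c11')
E
```

```text
8.95 [ 0.56281443 -0.19082392  0.16117493] [-11.65429548   3.80857898  29.63982311] [ 0.6766521   2.23669814 -0.01408047]
```

View pics/c11.png

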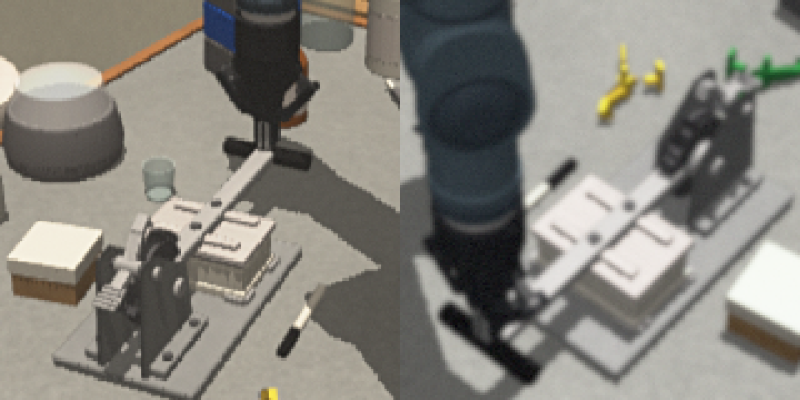

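Emit:
{"fn": "step_arm", "kwargs": {
  "motion": [
    {"delta_pos": [0, 1, 0], "turn": 0},
    {"delta_pos": [0, 1, 0], "turn": 0},
    {"delta_pos": [0, 1, 0], "turn": 0},
    {"delta_pos": [0, -8, 0], "turn": 0},
    {"delta_pos": [0, -25, 0], "turn": 0},
    {"delta_pos": [0, -60, 0], "turn": 0},
    {"delta_pos": [0, -95, 0], "turn": 0},
    {"delta_pos": [0, -120, 0], "turn": 0},
    {"delta_pos": [0, -120, 0], "turn": 0},
    {"delta_pos": [0, -120, 0], "turn": 0}
  ]
}}

```text
time: 9.88
tcp_pos: [0.564, -0.191, 0.2783]
eef_rot: [-0.539, 0.455, -0.458, 0.54]
force: [-0.7, 0.3, 0.1]
finger_gap: -0.002
```

```bash
python3 - <<'E'
from h import *
s=monitor.read_state();print(s['time'],s['tcp_pos'],s['force'],s['ft_torque'])
f=imaging.grab_frame('side');a=f['image'][170:350,190:370];b=cv2.resize(a,(400,400),interpolation=3)
f=imaging.grab_frame('scene');a=f['image'][210:370,260:420];c=cv2.resize(a,(400,400),interpolation=3)
save(np.hstack([b,c]),'c12')
f=imaging.grab_frame('wrist');save(f['image'],'wrist4')
E
```

```text
9.8833 [ 0.56403472 -0.19103019  0.27825379] [-0.67104284  0.29538271  0.12207051] [-0.0153805  -0.02319732 -0.04642982]
```

View pics/c12.png

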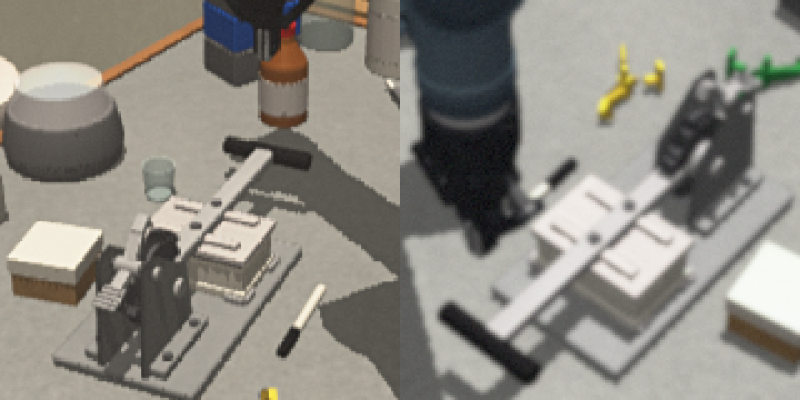

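View pics/wrist4.png

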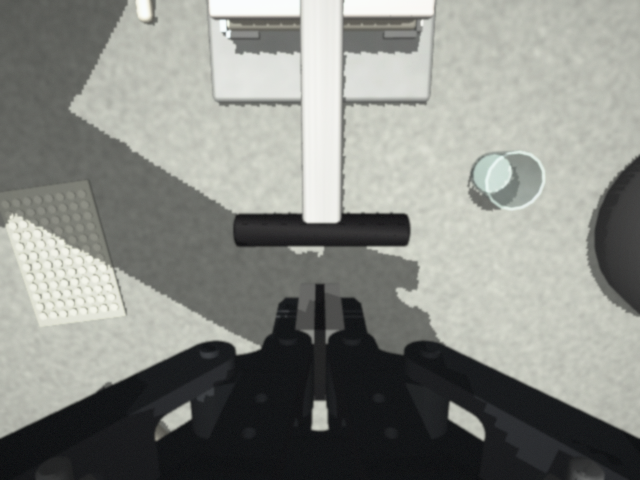

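```bash
python3 -c "
from h import *
print(job.finish_job())"
```

```text
the job is handed in; nothing more can be done
None
```

I pressed the pawl tab down to its stop and the pawl stayed out. I then pushed the lever handle all the way down, and the job is handed in. No verdict was reported.

- **Pawl:** I pressed the tab with closed fingertips until the force reached about 23 N on the stop. After I took the hand away, the pictures showed the tab tilted down and staying there, with the lever still raised at about 0.42 rad (from my pose fit).
- **Lever and mat:** I followed the handle down its arc. The mat took about 5–15 N over the last few millimetres. Then I met a hard stop: about 30 N for only 0.6 mm more travel.
- **Last pictures:** The lever stays level and down, the pawl is still out, the plate is in its nest, and the bystanders in view are where they were. The hand is about 120 mm above the handle and the force reads about zero.
- **Disagreement:** At the stop the fingertips read about 4 mm lower than my estimate of the handle top when fully down. I put this down to calibration and finger geometry. I did not measure the final lever angle or the mat travel separately; "fully home" rests on the hard stop and the pictures.

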